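Set the stirrer speed with the edge thumbwheel and start it

ROBOT

A 6-joint arm with a two-finger parallel gripper is mounted at the origin on the work surface; the furniture and walls round the work are solid. World frame = base frame: x ahead of the robot, y to its left, z up, the work surface at z = 0. Lengths are in m, angles in rad, forces in N, time in s.
With the tool pointing down it reaches from about 0.4 to 0.825 m from the base axis. Payload 7 kg.
Tool frame: the origin (TCP) lies on the mounting face of the last link; the fingertips stand 178 mm ahead of it and the grasp point (between the pads) lies arm.grip_depth ahead of it (arm.grip_depth is the distance from the TCP to the grasp point, in m); z points along the fingers, y is the direction in which the jaws open and shut (so a half turn about z gives the same grasp; the last joint's range is limited). The gripper opens to 88 mm and grips with 3 to 60 N. Pads are 19 mm wide; open, the fingers measure 130 mm over their backs; the gripper's body (78 mm by 193 mm) begins 47 mm behind the grasp point.
Start: joints at [1.601, 0.359, 0.012, 0, -1.224, -0.288], TCP at [0.172, 0.653, 0.405] pointing down, gripper open.
Joint ranges: [-3.07, 3.07], [-1.43, 2.12], [-1.02, 1.25], [-3.03, 1.67], [-3.05, -0], [-3.03, 3.03]. Speed limits (rad/s): [2.39, 2.39, 3.01, 3.14, 3.14, 3.14].

INTERFACE

Orientations are given as [roll, pitch, yaw] about the fixed x, y, z axes, in that order (R = Rz(yaw) Ry(pitch) Rx(roll)).
In Python, from station import arm gives the robot as it stands.
- The arm moves only by the tool carry_out, never from a script. Its argument "targets" is a list that holds one entry, the list of rows, each a list of 7 numbers: the turn, a rotation vector about the tool's x, y, z in units of 8 degrees (1.0 is 8 degrees), then the shift along the tool's x, y, z in units of 2.5 cm (1.0 is 2.5 cm), then the opening, from -1 (shut) to 1 (fully open). A call has 1 to 20 rows; each row shifts and turns the commanded pose from where the row before left it, along the tool's axes as they then stand; what a row does not reach is not made up. A row lasts 1/8 s, in which the tool goes at most 62.5 mm and 10.7 degrees, less where a joint would pass 70% of its speed; a pose out of reach is approached as far as the arm can. A call with a number of a shift or a turn outside -1 to 1 is refused whole. A call with a gripper value outside its range is refused whole. The fingers move at their own pace and stop on an object; "squeeze" is the grip in N (left out, the last holds). Time passes only in rows, so rows that do not move let the fingers close. It gives the time, the measured TCP pose, the force and the opening at its end, in the units of the state.
- arm.get_state(): the state, without advancing time (a new reading comes with each control period).
- arm.grab_frame(name): name is "side" or "top" or "wrist"; returns (picture, depth): 400x640x3 uint8, red, green, blue; 400x640 float32, m along the optical axis (not along the pixel's ray), 0 where there is no reading.
- arm.camera_model(name): a dict with "camera_matrix" (3x3 intrinsics, pixels), "distortion" ([k1, k2, p1, p2, k3] as OpenCV has them; the pictures are not rectified), "world_from_camera" (4x4, takes a point from camera to world coordinates). Camera axes: x right, y down, z forward; pixel columns grow to the right and rows downward; lengths in m; the calibration is good to about 2 mm. A picture is of the moment at which its call begins: read the wrist's pose just before it. camera_model takes no time and is no camera call; for the wrist camera it gives the pose at the moment of the call.
- arm.job_done(): hands the job in, once; it reports no verdict.
Trained networks look in the newest picture that a camera, given by its name, has taken for a name from the list of things; names that differ only in an ending like _2 or _b are one class to them, and where a whole thing is asked for, a point or a joint stands for the part that bears it (a point fixed in the world has none). Each returns a list of dicts, best first, with "conf" (0 to 1); they miss things now and then, are a little off and sometimes report something else, mostly with a low value. They report only what shows in the picture. A call takes as long as a camera call. They do not tell look-alikes from the thing itself.
- arm.spot_in(camera, query): "point" ([row, column] in pixels, amid what is visible of it).
- arm.landmark_of(camera, query): "point" ([row, column] in pixels: a listed point, or the origin of a listed thing).
The state is a dict: "t": time; "q": joint angles; "qd": joint speeds; "joint_efforts": joint torques, N m; "eef_pos": TCP position; "ee_rot": TCP orientation; "force": force on the tool from outside, world axes, zero at the start; "moment": the same for the moment, N m; "width": finger opening in m.
Only numpy, scipy, OpenCV 4.12 (cv2) and the standard library are available. Lean on these libraries where they do the work, as an engineer would, in place of code of your own. Each camera call takes 0.05 s, during which the arm holds its last target.

TASK

On the magnetic stirrer, roll the thumbwheel that sticks up through the slot in its panel with a fingertip until the speed pointer in the scale window lines up with the preset tab (to within half a scale division); then let go of the wheel and press the round start key fully down and release it. Work gently, never pressing on the stirrer with more than about 15 N; leave the beaker standing on the plate and the two dropper bottles where they are.

Things in the scene. Friction and masses are not known exactly. Their poses are not given: they have to be found in the camera images.
- stirrer: Magnetic stirrer, a white box 230 (x) x 130 (y) x 56 mm, fixed to the desk; its place and yaw vary. Origin at the centre of its underside; x points away from the robot, y left, z up. A flat grey control panel, top at z = 60 mm, covers the near part; the round plate lies on the far part.
- scale_window (a point): Centre of the top of the clear scale window, 26 mm (x) by 88 mm (y), along the near edge of the panel, 68 mm above the desk. Scale lines every 7 mm. Nobody can reach into it. The pointer inside rides on the thumbwheel's sprung frame, so its height differs too and it dips a little while the wheel is pressed.
- wheel_slot (a point): Centre of the slot in the panel, at panel height (stirrer frame -60, 20, 60 mm); slot 16 mm (x) by 50 mm (y). A black ribbed thumbwheel, diameter 56 mm, 12 mm thick, axle along the stirrer's x, stands up through it. Its top is nominally 8 mm above this point but differs from unit to unit by up to 4 mm either way, so it must be found by feel.
- axle_line (a point): Nominal middle of the thumbwheel's axle, 20 mm below the slot's centre. The wheel is sprung: pressed down it yields 1 mm per 12 N. It sits stiffly: turning it takes about 4.6 N along the rim, so a fingertip pressing with less than about 8 N may slip; 10 N is good, over 15 N is too much.
- wheel (a joint): Turn of the thumbwheel in rad; a fingertip pressed on its top and drawn sideways rolls it, and it stays where it is left. It starts at 0; stops at -0.15 and 3.0. It grows when the top of the rim moves to the stirrer's -y (right). A fingertip that does not slip turns it 1 rad per 28 mm. The pointer is geared to it: 22 mm per rad, moving the same way as the top of the rim.
- pointer_tip (a point): Tip of the speed pointer, a black needle 3.5 mm wide and 14 mm long in the scale window, coming from the window's near edge; it moves along the stirrer's y as the wheel turns (it starts near the left end of the scale, 18 to 60 mm to the left of the preset tab).
- preset_tip (a point): Tip of the preset tab, a short dark steel T, 12 mm wide at its back and 3.5 mm at its tip, coming from the window's far edge; its place along the stirrer's y varies and it cannot be touched. When the needle is lined up, this point and pointer_tip have the same y in the stirrer's frame (their heights may differ).
- plate_top (a point): Centre of the top face of the round white plate, diameter 108 mm, that carries the beaker; 64 mm above the desk.
- start_key_top (a point): Centre of the top of the round start key (white, diameter 22 mm, on a black housing, right of the wheel on the panel). It is pressed straight down, travel 6 mm, fully down at 5 N; spring return.
- start_key (a joint): Travel of the start key in m: 0 released, 0.006 fully down.
- beaker: Empty glass beaker, 62 mm wide, 70 mm high, loose on the round plate; origin at the centre of its underside.
- dropper_bottle_0: Dropper bottle, 30 mm wide, 91 mm high, loose on the desk; origin at the centre of its underside.
- dropper_bottle_1: Dropper bottle, 30 mm wide, 91 mm high, loose on the desk; origin at the centre of its underside.
Things that resemble listed ones, but are neither listed nor needed, are in the scene too. There is more than one size of the beaker; the job needs the middle-sized.

How it is judged:
On the way, in this order (a step that is already met when the one before it is completed fails the run):
1. the pointer is lined up with the preset tab and the wheel is let go (y of pointer_tip in the frame of preset_tip between -0.0035 and 0.0035 m and contact force between stirrer and the fingers below 0.3 N), for 0.2 s.
2. the start key is pressed down with the pointer still lined up (y of pointer_tip in the frame of preset_tip between -0.0035 and 0.0035 m and value of joint start_key above 0.0035 m), for 0.05 s.
At the end, for the whole second after the job is handed in: Pointer tip within 3.5 mm of the preset tip along the stirrer's y, start key released (under 1 mm), beaker upright within 0.1 rad and within 25 mm of the plate's centre (y of pointer_tip in the frame of preset_tip between -0.0035 and 0.0035 m and value of joint start_key below 0.001 m and angle between beaker's own z axis and vertical below 0.1 rad and horizontal distance between beaker and plate_top below 0.025 m and z of beaker in the frame of stirrer above 0.06 m); the robot touches nothing.
It fails at once if the stirrer (its wheel, key and window included) is loaded with more than 16 N, the beaker's weight (under 1 N) included (contact force between stirrer and anything else above 16 N).
It fails at once if a dropper bottle is moved more than 30 mm or knocked over, or the beaker is knocked over (distance of any of dropper_bottle_0, dropper_bottle_1 from where it was at the start of the episode above 0.03 m or angle between any of dropper_bottle_0, dropper_bottle_1, beaker's own z axis and vertical above 0.5 rad).
It also fails if it takes over 67 s, if anything falls off the work surface, if the arm or the gripper's body presses on something with over 40 N, if the wrist force passes 120 N, or if a joint passes its speed limit or range.

## Working session

There is one attempt and no reset: what is moved stays moved. The work goes in short steps, Python scripts to look and compute and a tool call to move; the robot and the scene stay as the last step left them, time stands still between calls to the robot, and variables do not carry over. Pictures are saved under pics/ and viewed, and the job is handed in when it is done.

Besides the shell and the picture viewer there is one more tool, called in YAML: its name, and indented under it one key for each argument. carry_out: Moves the arm, as the interface text tells. Its arguments: {"type":"object","properties":{"targets":{"type":"array"},"squeeze":{"type":"number"}},"required":["targets"]}

```bash
ls; mkdir -p pics; cat > h.py <<'E'
from station import arm
import numpy as np, cv2
def snap(cam,name):
    p,d=arm.grab_frame(cam); cv2.imwrite(f'pics/{name}.png',p[:,:,::-1]); return p,d
def pt(cam,rc,depth=None,z=None,m=None):
    m=m or arm.camera_model(cam); K=np.array(m['camera_matrix']);D=np.array(m['distortion']);T=np.array(m['world_from_camera'])
    u=cv2.undistortPoints(np.array([[[rc[1],rc[0]]]],float),K,D)[0,0]; r=np.array([u[0],u[1],1.])
    if z is not None:
        w=T[:3,:3]@r; depth=(z-T[2,3])/w[2]
    return T[:3,:3]@(r*depth)+T[:3,3]
def proj(cam,P,m=None):
    m=m or arm.camera_model(cam); T=np.linalg.inv(np.array(m['world_from_camera']))
    p=T[:3,:3]@np.array(P)+T[:3,3]
    q,_=cv2.projectPoints(p.reshape(1,1,3),np.zeros(3),np.zeros(3),np.array(m['camera_matrix']),np.array(m['distortion']))
    return q[0,0][::-1]
E
python3 - <<'E'
from h import *
np.set_printoptions(precision=4,suppress=True)
s=arm.get_state(); print(s['t'],s['eef_pos'],s['ee_rot'],s['width'],arm.grip_depth)
for c in ['side','top','wrist']:
    p,d=snap(c,c+'0'); m=arm.camera_model(c); print(c,np.array(m['world_from_camera']),np.array(m['camera_matrix'])[0])
    for q in ['scale_window','wheel_slot','pointer_tip','preset_tip','plate_top','start_key_top','stirrer','beaker','dropper_bottle_0']:
        for r in arm.landmark_of(c,q)[:3]:
            rc=r['point']; dd=d[int(np.clip(rc[0],0,399)),int(np.clip(rc[1],0,639))]
            print(q,np.round(rc,1),round(r['conf'],2), pt(c,rc,dd))
print(arm.get_state()['t'])
E
```

```text
pics
0.0 [0.172  0.6525 0.4037] [ 3.14   -0.0001 -0.2579] 0.08721033024302322 0.1593
side [[ 0.7354 -0.3845  0.558  -0.0467]
 [-0.6773 -0.3917  0.6227 -0.793 ]
 [-0.0208 -0.8359 -0.5485  0.5887]
 [ 0.      0.      0.      1.    ]] [433.0219   0.     315.8774]
scale_window [204.3 298.9] 0.76 [ 0.4472 -0.1864  0.0684]
scale_window [205.7 319.5] 0.17 [ 0.4602 -0.2382  0.0835]
wheel_slot [200.4 307.9] 0.83 [ 0.4733 -0.1864  0.0665]
plate_top [186.9 355.4] 0.67 [ 0.5636 -0.244   0.0877]
start_key_top [209.9 320.8] 0.45 [ 0.4553 -0.2473  0.0797]
stirrer [218.8 333.8] 0.61 [ 0.4788 -0.262   0.0527]
beaker [194.3 288.3] 0.92 [ 0.4977 -0.0855  0.0259]
beaker [189.7 356.9] 0.85 [ 0.5667 -0.246   0.08  ]
beaker [183.6 322. ] 0.56 [ 0.608  -0.0878  0.0106]
dropper_bottle_0 [248.4 249.1] 0.96 [ 0.3144 -0.1781  0.0161]
dropper_bottle_0 [295.1 338.3] 0.87 [ 0.3567 -0.3977  0.012 ]
top [[-0.0209 -0.9839  0.1777  0.3082]
 [-0.9988  0.0286  0.041  -0.2375]
 [-0.0454 -0.1766 -0.9832  0.9751]
 [ 0.      0.      0.      1.    ]] [497.2134   0.     314.2215]
scale_window [226.4 312.5] 0.95 [ 0.4359 -0.1957  0.0691]
wheel_slot [226.3 311.1] 0.59 [ 0.4361 -0.1932  0.0694]
wheel_slot [209.1 307.1] 0.53 [ 0.4685 -0.1864  0.069 ]
plate_top [150.2 324.9] 0.86 [ 0.5811 -0.2222  0.0676]
plate_top [264.9 411.6] 0.25 [ 0.3618 -0.3766  0.0494]
start_key_top [210.  337.2] 0.64 [ 0.4631 -0.242   0.081 ]
stirrer [184.  321.5] 0.84 [ 0.5187 -0.2138  0.0544]
beaker [146.6 251.5] 0.95 [ 0.6143 -0.0704  0.0007]
beaker [145.4 323.7] 0.64 [ 0.5909 -0.2201  0.0668]
dropper_bottle_0 [265.5 411.8] 0.79 [ 0.3606 -0.3768  0.0498]
wrist [[-0.2558 -0.9216 -0.2918  0.2517]
 [-0.9667  0.2442  0.0763  0.6322]
 [ 0.001   0.3016 -0.9534  0.3843]
 [ 0.      0.      0.      1.    ]] [337.6265   0.     324.473 ]
1.5
```

```bash
python3 - <<'E'
import cv2
a=cv2.imread('pics/top0.png');b=cv2.imread('pics/side0.png')
cv2.imwrite('pics/topc.png',cv2.resize(a[110:260,230:430],None,fx=4,fy=4,interpolation=cv2.INTER_CUBIC)[:600,:800])
E
```

```text
(no output)
```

View pics/topc.png

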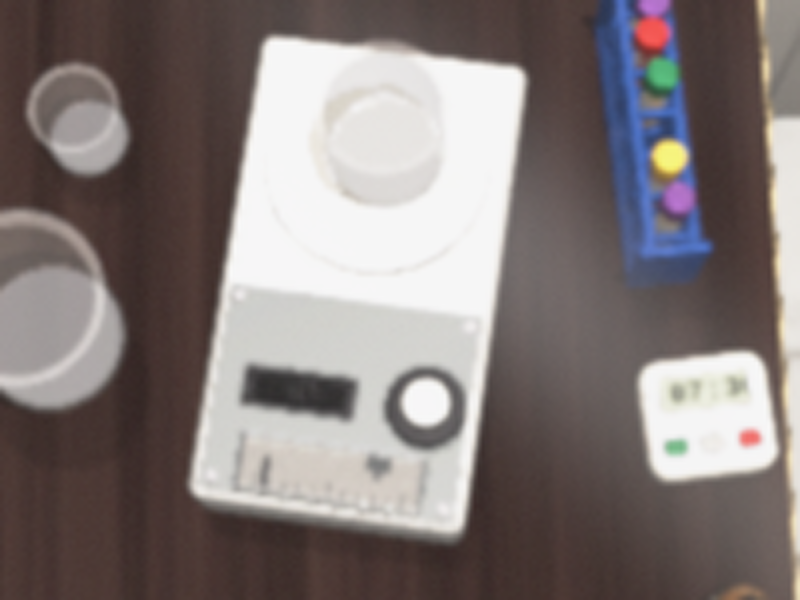

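View pics/top0.png

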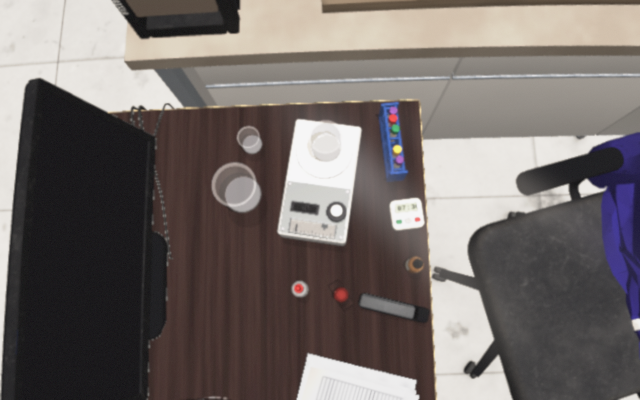

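View pics/side0.png

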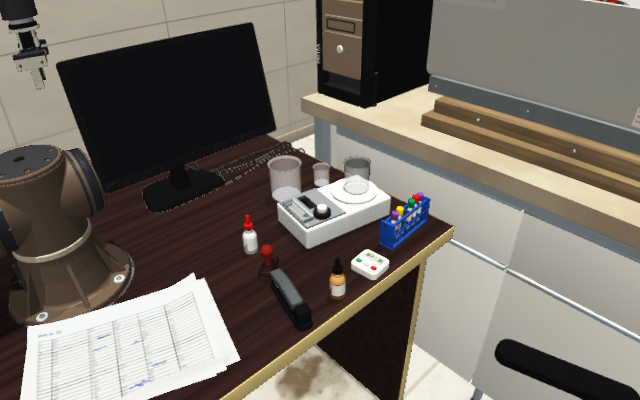

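The wheel shows at crop (300,390), the pointer at (263,470), the preset T at (378,465), and the white start key in its black housing at (425,403). The timer's buttons could be taken for the key, and there are three beakers; the middle-sized one is on the plate. Next I'll measure the stirrer's pose and how tall the obstacles are.

```bash
python3 - <<'E'
from h import *
np.set_printoptions(precision=4,suppress=True)
c=lambda x,y:(110+(y+.5)/4-.5,230+(x+.5)/4-.5)
m=arm.camera_model('top')
P={n:pt('top',c(*xy),z=z,m=m) for n,xy,z in [('FL',(266,38),.056),('FR',(526,68),.056),('NR',(466,528),.056),('NL',(191,490),.056),('wheel',(299,391),.066),('key',(426,402),.081),('ptr',(264,470),.066),('pre',(378,462),.066),('winL',(237,460),.066),('winR',(425,485),.066)]}
for k,v in P.items(): print(k,v)
ex=((P['FL']+P['FR'])-(P['NL']+P['NR']))/2; print(np.linalg.norm(ex),np.arctan2(ex[1],ex[0]))
ey=((P['FL']+P['NL'])-(P['FR']+P['NR']))/2; print(np.linalg.norm(ey),np.arctan2(-ey[0],ey[1]))
o=sum(P[k] for k in ['FL','FR','NR','NL'])/4; print('o',o)
p,d=arm.grab_frame('top'); p2,d2=arm.grab_frame('side')
for n,dd in (('top',d),('side',d2)):
    m=arm.camera_model(n);T=np.array(m['world_from_camera']);K=np.array(m['camera_matrix']);D=np.array(m['distortion'])
    r,cc=np.mgrid[0:400:2,0:640:2]; uv=np.stack([cc.ravel(),r.ravel()],1).astype(float)
    u=cv2.undistortPoints(uv[:,None],K,D)[:,0]; z=dd[r.ravel(),cc.ravel()]
    W=(np.c_[u,np.ones(len(u))]*z[:,None])@T[:3,:3].T+T[:3,3]; W=W[z>0]
    np.save(n+'.npy',W)
    for x0,x1,y0,y1,l in [(0.1,1,-.05,.55,'monitor'),(.44,.58,-.13,-.02,'bigbeaker')]:
        s=W[(W[:,0]>x0)&(W[:,0]<x1)&(W[:,1]>y0)&(W[:,1]<y1)&(W[:,2]>.1 if l=='monitor' else W[:,2]>.02)]
        if len(s): print(n,l,len(s),s.min(0),s.max(0))
E
```

```text
FL [ 0.6496 -0.1674  0.056 ]
FR [ 0.6297 -0.2932  0.056 ]
NR [ 0.4075 -0.2569  0.056 ]
NL [ 0.4287 -0.1292  0.056 ]
wheel [ 0.4725 -0.1812  0.066 ]
key [ 0.463 -0.24   0.081]
ptr [ 0.4358 -0.1643  0.066 ]
pre [ 0.4381 -0.2171  0.066 ]
winL [ 0.4408 -0.1519  0.066 ]
winR [ 0.4268 -0.2385  0.066 ]
0.22466705342822374 -0.1667126222432351
0.12841981403865194 -0.16060670321166393
o [ 0.5289 -0.2117  0.056 ]
top monitor 12202 [ 0.1394 -0.0497  0.1033] [0.8211 0.1895 0.3845]
top bigbeaker 233 [ 0.4735 -0.0917  0.0205] [ 0.5534 -0.0201  0.0971]
side monitor 7580 [ 0.1    -0.05    0.1033] [0.9931 0.5493 0.4323]
side bigbeaker 267 [ 0.4747 -0.094   0.0201] [ 0.5557 -0.0202  0.0955]
```

```bash
python3 - <<'E'
import numpy as np
for n in ('top','side'):
    W=np.load(n+'.npy'); W=W[(W[:,2]>.1)&(W[:,0]>-.3)&(W[:,0]<1)&(W[:,1]>-.4)&(W[:,1]<.6)]
    print(n)
    for x in np.arange(-.3,1,.1):
        s=W[(W[:,0]>=x)&(W[:,0]<x+.1)]
        if len(s): print(round(x,1),len(s),'y',np.percentile(s[:,1],[0,2,50,98,100]).round(3),'z',np.percentile(s[:,2],[2,50,98,100]).round(3), 'ymin z>.3',s[s[:,2]>.3][:,1].min().round(3) if (s[:,2]>.3).any() else '')
E
```

```text
top
0.1 854 y [0.091 0.094 0.128 0.173 0.189] z [0.113 0.233 0.381 0.384] ymin z>.3 0.142
0.2 2569 y [0.092 0.095 0.142 0.179 0.189] z [0.117 0.288 0.382 0.385] ymin z>.3 0.144
0.3 2454 y [0.091 0.095 0.142 0.179 0.187] z [0.118 0.288 0.382 0.384] ymin z>.3 0.143
0.4 2297 y [0.092 0.095 0.142 0.18  0.189] z [0.119 0.288 0.382 0.384] ymin z>.3 0.143
0.5 2225 y [-0.254 -0.21   0.139  0.179  0.187] z [0.114 0.282 0.382 0.384] ymin z>.3 0.14
0.6 210 y [-0.251 -0.248  0.121  0.166  0.176] z [0.103 0.22  0.38  0.381] ymin z>.3 0.14
0.7 3591 y [-0.4   -0.385 -0.066  0.132  0.149] z [0.113 0.149 0.275 0.296] ymin z>.3 
0.8 1152 y [-0.4   -0.391 -0.21   0.07   0.146] z [0.146 0.15  0.198 0.231] ymin z>.3 
side
-0.1 1180 y [-0.074 -0.07  -0.063  0.027  0.065] z [0.104 0.201 0.28  0.281] ymin z>.3 
0.0 1476 y [-0.073 -0.07  -0.057  0.028  0.064] z [0.107 0.222 0.28  0.281] ymin z>.3 
0.1 1352 y [-0.057  0.09   0.137  0.592  0.599] z [0.113 0.266 0.377 0.382] ymin z>.3 0.139
0.2 1511 y [0.088 0.093 0.132 0.161 0.164] z [0.112 0.252 0.378 0.383] ymin z>.3 0.142
0.3 1291 y [0.089 0.093 0.132 0.161 0.164] z [0.112 0.252 0.378 0.382] ymin z>.3 0.141
0.4 1120 y [0.088 0.092 0.132 0.161 0.165] z [0.111 0.251 0.377 0.382] ymin z>.3 0.141
0.5 1091 y [-0.255 -0.25   0.128  0.161  0.165] z [0.107 0.235 0.375 0.381] ymin z>.3 0.142
0.6 117 y [-0.245 -0.236  0.102  0.16   0.163] z [0.109 0.149 0.369 0.376] ymin z>.3 0.141
0.7 2491 y [-0.4   -0.384 -0.042  0.112  0.152] z [0.109 0.187 0.421 0.435] ymin z>.3 -0.078
0.8 3412 y [-0.4   -0.396 -0.291  0.01   0.131] z [0.149 0.301 0.451 0.465] ymin z>.3 -0.4
0.9 655 y [-0.18  -0.161 -0.075 -0.047  0.069] z [0.149 0.266 0.415 0.422] ymin z>.3 -0.079
```

View pics/wrist0.png

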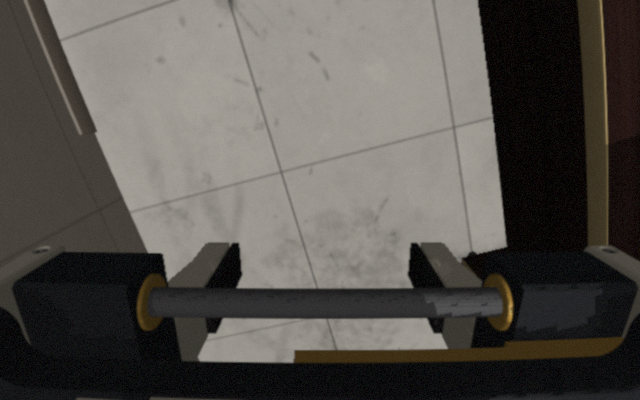

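carry_out:
  targets:
    - [[0,0,0,0.3,0,-1,-1],[0,0,0,0.3,0,-1,-1],[0,0,0,0.3,0,-1,-1],[0,0,0,0.3,0,-1,-1],[0,0,0,0.3,0,-1,-1],[0,0,0,0.3,0,-1,-1],[0,0,0,0.3,0,-1,-1],[0,0,0,0.3,0,-1,-1],[0,0,0,0.3,0,-1,-1]]
  squeeze: 10

```text
t: 2.72
eef_pos: [0.2376, 0.6352, 0.6305]
ee_rot: [-3.142, 0.0, -0.258]
force: [-0.0, 0.2, -0.6]
width: 0.0039
```

```bash
python3 - <<'E'
from h import *
s=arm.get_state(); print(s)
snap('side','side1')
E
```

```text
{'t': 2.725, 'q': array([ 1.49956876e+00,  3.23053787e-01,  4.55482287e-01, -3.33889676e-05,
       -1.70312584e+00, -1.86623238e-01]), 'qd': array([-9.07966576e-02,  5.07272555e-02,  5.01020047e-01, -3.11485346e-04,
       -4.53717794e-01,  9.19163495e-02]), 'joint_efforts': array([  0.48493875, -57.84812808,  29.20868397,   7.37327278,
         0.7301235 ,  -0.15148155]), 'eef_pos': array([0.23760483, 0.63524872, 0.63054667]), 'ee_rot': array([-3.14150153e+00,  5.08876085e-05, -2.57846399e-01]), 'force': array([-0.03540585,  0.20531953, -0.58825392]), 'moment': array([ 0.07514268,  0.0337914 , -0.00202748]), 'width': 0.00394412600581052}
```

View pics/side1.png

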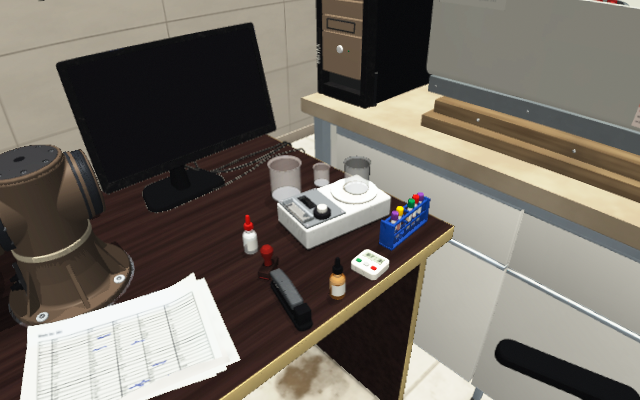

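carry_out:
  targets:
    - [[0,0,0,1,1,0,-1],[0,0,0,1,1,0,-1],[0,0,0,1,1,0,-1],[0,0,0,1,1,0,-1],[0,0,0,1,1,0,-1],[0,0,0,1,1,0,-1],[0,0,0,1,1,0,-1],[0,0,0,1,1,0,-1],[0,0,0,1,1,0,-1],[0,0,0,1,1,0,-1],[0,0,0,0.4,1,0,-1],[0,0,0,0.4,1,0,-1],[0,0,0,0.4,1,0,-1],[0,0,0,0.4,1,0,-1],[0,0,0,0.4,1,0,-1],[0,0,0,0.4,1,0,-1],[0,0,0,0.4,1,0,-1],[0,0,0,0.4,1,0,-1],[0,0,0,0.4,1,0,-1],[0,0,0,0.4,1,0,-1]]

```text
t: 5.28
eef_pos: [0.4477, 0.0615, 0.6299]
ee_rot: [-3.141, -0.0, -0.257]
force: [0.3, -0.2, -0.0]
width: 0.0005
```

carry_out:
  targets:
    - [[0,0,0,0.1,1,0,-1],[0,0,0,0.1,1,0,-1],[0,0,0,0.1,1,0,-1],[0,0,0,0.1,1,0,-1],[0,0,0,0.1,1,1,-1],[0,0,0,0.1,1,1,-1],[0,0,0,0.1,1,1,-1],[0,0,0,0.1,1,1,-1],[0,0,-0.33,0,1,1,-1],[0,0,-0.34,0,1,1,-1],[0,0,0,0,0.5,1,-1],[0,0,0,0,0,1,-1],[0,0,0,0,0,0,-1],[0,0,0,0,0,0,-1]]

```text
t: 7.02
eef_pos: [0.4031, -0.1967, 0.4309]
ee_rot: [3.141, -0.001, -0.164]
force: [-0.2, -0.9, -0.1]
width: 0.0005
```

```bash
python3 - <<'E'
from h import *
np.set_printoptions(precision=4,suppress=True)
s=arm.get_state(); print(s['t'],s['eef_pos'],s['ee_rot'],s['force'],s['q'])
for k in range(2):
    p,d=snap('wrist','w%d'%k)
    m=arm.camera_model('wrist')
    for q in ['wheel_slot','pointer_tip','preset_tip','start_key_top','scale_window']:
        for r in arm.landmark_of('wrist',q)[:2]:
            rc=r['point']; dd=d[int(rc[0]),int(rc[1])]
            print(q,np.round(rc,1),round(r['conf'],2), pt('wrist',rc,dd,m=m))
E
```

```text
7.025 [ 0.4031 -0.1967  0.4309] [ 3.1413 -0.0015 -0.1637] [-0.1567 -0.9332 -0.1402] [-0.0119 -0.0441 -0.4175  0.0005 -1.196   1.4188]
wheel_slot [112.3 298.7] 0.59 [ 0.4722 -0.1821  0.0687]
pointer_tip [170.5 476.2] 0.16 [ 0.3714 -0.3734  0.0236]
start_key_top [112.  356.7] 0.6 [ 0.4639 -0.2375  0.0812]
scale_window [146.7 316.4] 0.66 [ 0.4359 -0.1936  0.0692]
wheel_slot [110.5 297.5] 0.57 [ 0.4735 -0.1811  0.0673]
preset_tip [ 54.9 317.8] 0.65 [ 0.5221 -0.2095  0.0553]
start_key_top [111.5 356.4] 0.76 [ 0.4639 -0.237   0.0819]
start_key_top [110.2 296.6] 0.4 [ 0.4738 -0.1801  0.0655]
scale_window [147.5 317.6] 0.73 [ 0.4343 -0.1945  0.0682]
```

View pics/w0.png

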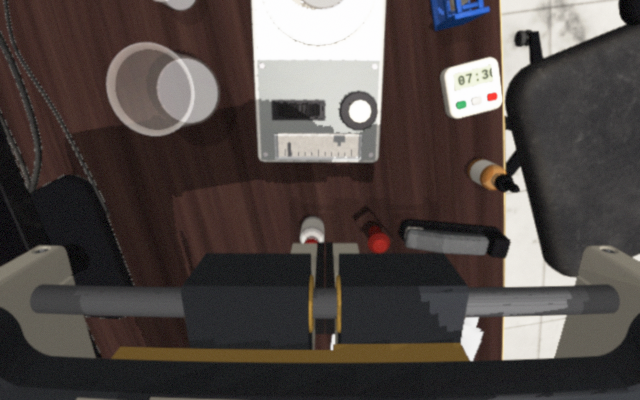

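```bash
python3 - <<'E'
import cv2
a=cv2.imread('pics/w1.png')
cv2.imwrite('pics/w1c.png',cv2.resize(a[90:170,250:390],None,fx=5.7,fy=5.7,interpolation=cv2.INTER_CUBIC))
E
```

```text
(no output)
```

View pics/w1c.png

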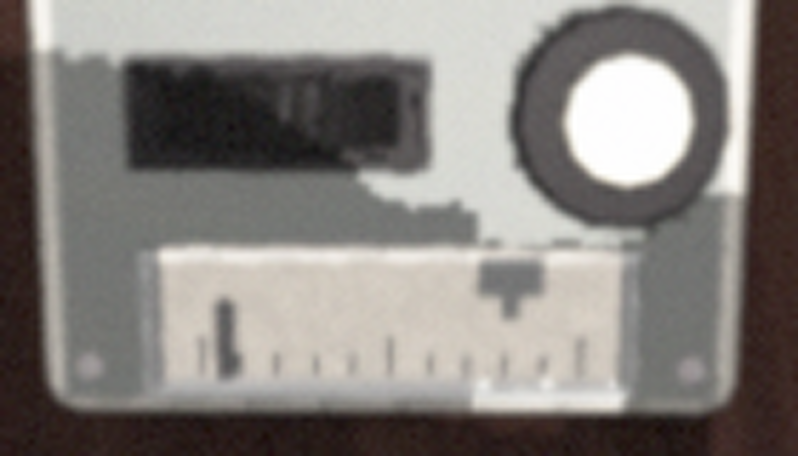

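```bash
python3 - <<'E'
from h import *
np.set_printoptions(precision=4,suppress=True)
p,d=arm.grab_frame('wrist'); m=arm.camera_model('wrist')
s=arm.get_state(); y=-.1637
R=np.array([[np.cos(y),-np.sin(y)],[np.sin(y),np.cos(y)]])
def loc(r,c):
    P=pt('wrist',(r,c),d[r,c],m=m); q=P.copy(); q[:2]=R.T@(P[:2]-s['eef_pos'][:2]); q[2]-=s['eef_pos'][2]; return q
for r in (244,248,255):
    for c in range(286,366,6): print(r,c,loc(r,c),p[r,c])
for c in range(336,384,4):
    print(c,pt('wrist',(112,c),d[112,c],m=m))
print('wheel')
for c in range(272,330,4): print(c,[round(float(pt('wrist',(r,c),d[r,c],m=m)[2]),4) for r in (108,110,112,114)])
E
```

```text
244 286 [-0.1083  0.0515 -0.43  ] [65 44 40]
244 292 [-0.1083  0.0435 -0.4299] [86 77 70]
244 298 [ 0.0115  0.0134 -0.1725] [113 106  96]
244 304 [ 0.0112  0.0105 -0.173 ] [118 108  98]
244 310 [ 0.011   0.0076 -0.1736] [123 108  95]
244 316 [ 0.0109  0.0046 -0.1736] [103  90  81]
244 322 [ 0.0094  0.0016 -0.177 ] [18 19 17]
244 328 [ 0.0099 -0.0014 -0.1758] [17 13 17]
244 334 [ 0.0113 -0.0043 -0.1729] [115 107  96]
244 340 [ 0.0108 -0.0073 -0.1738] [113 108  97]
244 346 [ 0.0117 -0.0102 -0.172 ] [115 106  97]
244 352 [ 0.0113 -0.0132 -0.1726] [113 108  97]
244 358 [-0.1084 -0.0442 -0.4297] [71 51 49]
244 364 [-0.1088 -0.0523 -0.4305] [62 42 37]
248 286 [-0.1146  0.0518 -0.431 ] [58 37 34]
248 292 [ 0.0115  0.016  -0.1679] [110 105  93]
248 298 [ 0.011   0.0132 -0.1688] [121 115 106]
248 304 [ 0.0112  0.0103 -0.1686] [119 115 104]
248 310 [ 0.0114  0.0074 -0.1681] [120 115 104]
248 316 [ 0.0111  0.0045 -0.1687] [101  95  86]
248 322 [ 0.0097  0.0016 -0.1715] [17 17 17]
248 328 [ 0.01   -0.0013 -0.171 ] [21 24 20]
248 334 [ 0.0114 -0.0042 -0.168 ] [118 112 101]
248 340 [ 0.0107 -0.007
[... 1060 characters left out ...]
0.462  -0.244   0.0821]
368 [ 0.4614 -0.2477  0.0827]
372 [ 0.4599 -0.2531  0.0696]
376 [ 0.4594 -0.2567  0.0715]
380 [ 0.4574 -0.2633  0.0534]
wheel
272 [0.0601, 0.0615, 0.0592, 0.0603]
276 [0.0547, 0.0562, 0.0541, 0.0548]
280 [0.0588, 0.0575, 0.0598, 0.0609]
284 [0.0631, 0.0653, 0.0646, 0.0631]
288 [0.0658, 0.0643, 0.0645, 0.0661]
292 [0.0676, 0.0659, 0.0673, 0.0674]
296 [0.0662, 0.065, 0.0653, 0.0661]
300 [0.0666, 0.0653, 0.0662, 0.0643]
304 [0.0644, 0.0641, 0.0651, 0.0657]
308 [0.0638, 0.0639, 0.0634, 0.0633]
312 [0.062, 0.0624, 0.0619, 0.0622]
316 [0.0581, 0.0579, 0.0597, 0.0594]
320 [0.0571, 0.0551, 0.0569, 0.0562]
324 [0.0605, 0.0607, 0.0605, 0.0596]
328 [0.0594, 0.0581, 0.0609, 0.06]
```

carry_out:
  targets:
    - [[0,0,0,0.66,-0.53,1,-1],[0,0,0,1,-0.5,1,-1],[0,0,0,1,-0.5,1,-1],[0,0,0,0,0,1,-1],[0,0,0,0,0,1,-1],[0,0,0,0,0,1,-1],[0,0,0,0,0,0.7,-1],[0,0,0,0,0,0.3,-1],[0,0,0,0,0,0,-1],[0,0,0,0,0,0,-1]]

```text
t: 8.93
eef_pos: [0.4752, -0.1698, 0.2554]
ee_rot: [-3.142, -0.001, -0.164]
force: [0.3, 0.0, 0.6]
width: 0.0009
```

```bash
python3 - <<'E'
from h import *
np.set_printoptions(precision=4,suppress=True)
s=arm.get_state(); print(s['t'],s['eef_pos'],s['ee_rot'],s['force'])
snap('wrist','w3')
snap('side','s3')
a=cv2.imread('pics/s3.png'); cv2.imwrite('pics/s3c.png',cv2.resize(a[120:260,220:400],None,fx=4,fy=4,interpolation=cv2.INTER_CUBIC))
E
```

```text
8.925 [ 0.4752 -0.1698  0.2554] [-3.1415 -0.0012 -0.1641] [0.3018 0.049  0.6462]
```

View pics/s3c.png

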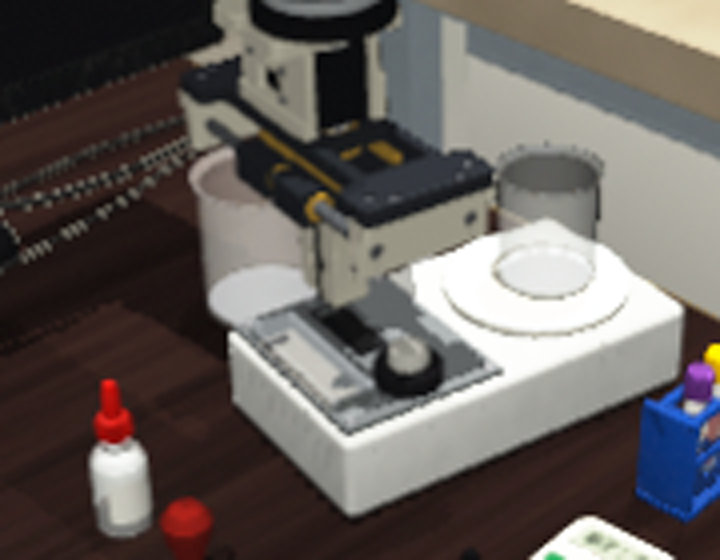

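View pics/w3.png

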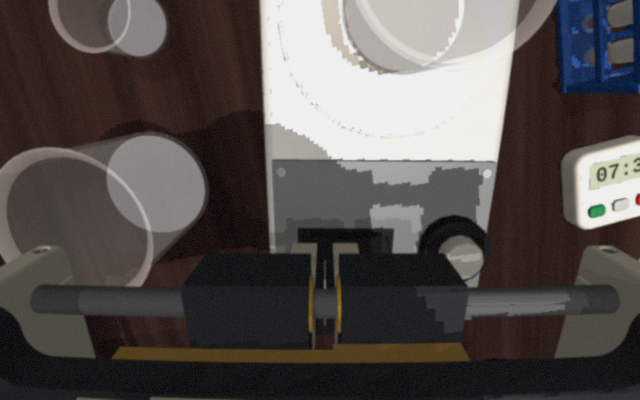

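carry_out:
  targets:
    - [[0,0,0,0,0,0.16,-1],[0,0,0,0,0,0.08,-1],[0,0,0,0,0,0,-1]]

```text
t: 9.4
eef_pos: [0.4748, -0.1698, 0.2485]
ee_rot: [3.142, 0.0, -0.164]
force: [-0.0, 0.2, 1.0]
width: 0.0005
```

carry_out:
  targets:
    - [[0,0,0,0,0,0.04,-1],[0,0,0,0,0,0,-1]]

```text
t: 9.65
eef_pos: [0.4749, -0.1698, 0.2476]
ee_rot: [3.142, 0.0, -0.164]
force: [-0.2, 0.1, 0.2]
width: 0.0004
```

carry_out:
  targets:
    - [[0,0,0,0,0,0.03,-1],[0,0,0,0,0,0,-1]]

```text
t: 9.9
eef_pos: [0.4749, -0.1698, 0.2469]
ee_rot: [3.142, 0.0, -0.164]
force: [-0.4, -0.3, -0.6]
width: 0.0006
```

carry_out:
  targets:
    - [[0,0,0,0,0,0.02,-1],[0,0,0,0,0,0,-1]]

```text
t: 10.15
eef_pos: [0.4748, -0.1698, 0.2464]
ee_rot: [-3.142, 0.0, -0.164]
force: [-0.1, 0.1, -0.6]
width: 0.0004
```

carry_out:
  targets:
    - [[0,0,0,0,0,0.02,-1],[0,0,0,0,0,0,-1]]

```text
t: 10.4
eef_pos: [0.4749, -0.1699, 0.2459]
ee_rot: [3.142, 0.0, -0.164]
force: [-1.1, 0.6, 0.3]
width: 0.001
```

carry_out:
  targets:
    - [[0,0,0,0,0,0.02,-1],[0,0,0,0,0,0,-1]]

```text
t: 10.65
eef_pos: [0.4749, -0.1698, 0.2454]
ee_rot: [-3.142, 0.0, -0.164]
force: [-0.1, -0.4, -0.0]
width: 0.0006
```

carry_out:
  targets:
    - [[0,0,0,0,0,0.02,-1],[0,0,0,0,0,0,-1]]

```text
t: 10.9
eef_pos: [0.4749, -0.1698, 0.2449]
ee_rot: [3.142, -0.0, -0.164]
force: [0.6, 0.3, -0.2]
width: 0.0004
```

carry_out:
  targets:
    - [[0,0,0,0,0,0.015,-1],[0,0,0,0,0,0,-1]]

```text
t: 11.15
eef_pos: [0.4749, -0.1698, 0.2446]
ee_rot: [3.142, -0.0, -0.164]
force: [0.2, -0.3, 0.6]
width: 0.0005
```

carry_out:
  targets:
    - [[0,0,0,0,0,0.015,-1],[0,0,0,0,0,0,-1]]

```text
t: 11.4
eef_pos: [0.475, -0.1698, 0.2443]
ee_rot: [3.142, -0.0, -0.164]
force: [-0.6, 0.4, 2.1]
width: 0.0006
```

carry_out:
  targets:
    - [[0,0,0,0,0,0.015,-1],[0,0,0,0,0,0,-1]]

```text
t: 11.65
eef_pos: [0.475, -0.1699, 0.2439]
ee_rot: [3.142, -0.0, -0.164]
force: [-1.4, 0.9, 2.7]
width: 0.0006
```

carry_out:
  targets:
    - [[0,0,0,0,0,0.015,-1],[0,0,0,0,0,0,-1]]

```text
t: 11.9
eef_pos: [0.475, -0.1699, 0.2436]
ee_rot: [3.142, -0.0, -0.164]
force: [-0.3, 0.4, 4.4]
width: 0.0004
```

carry_out:
  targets:
    - [[0,0,0,0,0,0.014,-1],[0,0,0,0,0,0,-1]]

```text
t: 12.15
eef_pos: [0.475, -0.1699, 0.2433]
ee_rot: [3.141, -0.0, -0.164]
force: [-0.2, -0.1, 4.9]
width: 0.0004
```

carry_out:
  targets:
    - [[0,0,0,0,0,0.01,-1],[0,0,0,0,0,0,-1]]

```text
t: 12.4
eef_pos: [0.475, -0.1698, 0.2431]
ee_rot: [3.142, -0.001, -0.164]
force: [-1.8, 0.3, 6.2]
width: 0.0009
```

carry_out:
  targets:
    - [[0,0,0,0,0,0.012,-1],[0,0,0,0,0,0,-1]]

```text
t: 12.65
eef_pos: [0.4751, -0.1699, 0.243]
ee_rot: [3.142, -0.001, -0.164]
force: [-0.8, 0.1, 7.9]
width: 0.0003
```

carry_out:
  targets:
    - [[0,0,0,0,0,0.008,-1],[0,0,0,0,0,0,-1]]

```text
t: 12.9
eef_pos: [0.4751, -0.1699, 0.2428]
ee_rot: [3.141, -0.001, -0.164]
force: [-1.1, -0.1, 9.4]
width: 0.0001
```

carry_out:
  targets:
    - [[0,0,0,0,0.06,0.004,-1],[0,0,0,0,0.06,0,-1],[0,0,0,0,0.06,0,-1]]

```text
t: 13.28
eef_pos: [0.4745, -0.1738, 0.243]
ee_rot: [-3.141, -0.001, -0.164]
force: [-2.8, 6.3, 13.6]
width: 0.0004
```

carry_out:
  targets:
    - [[0,0,0,0,0.06,0,-1],[0,0,0,0,0.06,0,-1]]

```text
t: 13.52
eef_pos: [0.474, -0.1767, 0.2431]
ee_rot: [-3.141, -0.001, -0.164]
force: [-3.5, 6.8, 15.8]
width: 0.0002
```

carry_out:
  targets:
    - [[0,0,0,0,0,-0.025,-1]]

```text
t: 13.65
eef_pos: [0.4739, -0.1768, 0.2436]
ee_rot: [-3.141, -0.001, -0.164]
force: [-1.4, 4.2, 10.4]
width: 0.0005
```

```bash
python3 - <<'E'
from h import *
np.set_printoptions(precision=4,suppress=True)
snap('top','t4'); a=cv2.imread('pics/t4.png')
cv2.imwrite('pics/t4c.png',cv2.resize(a[180:260,270:370],None,fx=7,fy=7,interpolation=cv2.INTER_CUBIC))
for i in range(3):
    s=arm.get_state(); print(s['t'],s['eef_pos'],s['ee_rot'],s['force'],s['moment']); arm.grab_frame('side')
E
```

```text
13.7 [ 0.4739 -0.1768  0.2436] [-3.1409 -0.0012 -0.1641] [-1.7387  4.5374 11.2506] [1.938  0.7277 0.0068]
13.75 [ 0.4739 -0.1768  0.2436] [-3.1409 -0.0012 -0.164 ] [-1.1043  5.647  11.2676] [1.8941 0.7533 0.0224]
13.8 [ 0.4739 -0.1768  0.2435] [-3.1409 -0.0012 -0.1641] [-2.1385  5.662  10.8288] [1.9423 0.703  0.0495]
```

View pics/t4c.png

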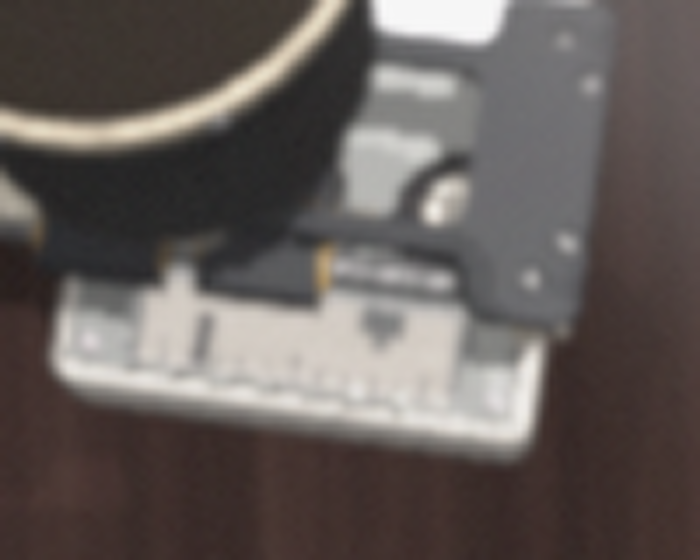

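carry_out:
  targets:
    - [[0,0,0,0,0.06,-0.002,-1],[0,0,0,0,0.06,-0.002,-1]]

```text
t: 14.1
eef_pos: [0.4734, -0.1798, 0.2436]
ee_rot: [-3.141, -0.001, -0.164]
force: [-1.9, 5.1, 11.5]
width: 0.0005
```

carry_out:
  targets:
    - [[0,0,0,0,0.06,-0.002,-1],[0,0,0,0,0.06,-0.002,-1]]

```text
t: 14.35
eef_pos: [0.4729, -0.1828, 0.2437]
ee_rot: [-3.141, -0.001, -0.164]
force: [-1.8, 4.8, 11.9]
width: 0.0007
```

carry_out:
  targets:
    - [[0,0,0,0,0.08,-0.005,-1],[0,0,0,0,0.08,-0.005,-1]]

```text
t: 14.6
eef_pos: [0.4723, -0.1867, 0.2438]
ee_rot: [-3.141, -0.001, -0.164]
force: [-1.0, 5.0, 7.7]
width: 0.0002
```

carry_out:
  targets:
    - [[0,0,0,0,0.08,-0.003,-1],[0,0,0,0,0.08,-0.003,-1]]

```text
t: 14.85
eef_pos: [0.4717, -0.1907, 0.2437]
ee_rot: [-3.141, -0.001, -0.164]
force: [-0.3, 3.1, 5.2]
width: 0.0006
```

carry_out:
  targets:
    - [[0,0,0,0,0.08,-0.003,-1],[0,0,0,0,0.04,-0.003,-1]]

```text
t: 15.1
eef_pos: [0.4711, -0.1939, 0.2437]
ee_rot: [-3.141, -0.001, -0.164]
force: [0.6, 2.8, 3.3]
width: 0.0009
```

carry_out:
  targets:
    - [[0,0,0,0,0,-0.16,-1],[0,0,0,0,-0.43,0,-1],[0,0,0,0,-0.43,0,-1],[0,0,0,0,0,0.12,-1],[0,0,0,0,0,0,-1]]

```text
t: 15.72
eef_pos: [0.4745, -0.1724, 0.2444]
ee_rot: [-3.142, 0.0, -0.163]
force: [0.1, 0.3, 0.7]
width: 0.0002
```

```bash
cat > look.py <<'E'
from h import *
import sys
np.set_printoptions(precision=4,suppress=True)
n=sys.argv[1]
s=arm.get_state(); print(s['t'],s['eef_pos'],s['force'])
p,d=snap('top',n); a=cv2.imread(f'pics/{n}.png')
cv2.imwrite(f'pics/{n}c.png',cv2.resize(a[205:255,275:355],None,fx=10,fy=10,interpolation=cv2.INTER_CUBIC))
E
python3 look.py t5
```

```text
15.725 [ 0.4745 -0.1724  0.2444] [0.1207 0.257  0.6709]
```

View pics/t5c.png

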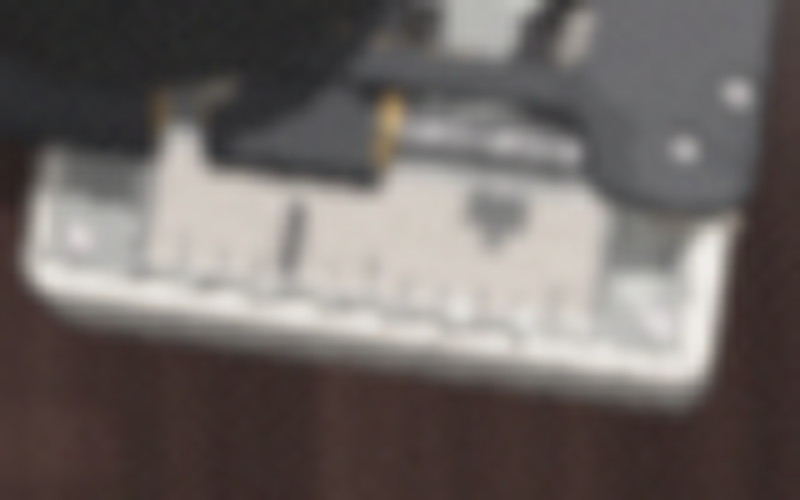

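carry_out:
  targets:
    - [[0,0,0,0,0,0.025,-1],[0,0,0,0,0,0,-1]]

```text
t: 16.02
eef_pos: [0.4745, -0.1729, 0.2441]
ee_rot: [-3.142, -0.0, -0.164]
force: [-0.4, 0.5, 1.5]
width: 0.0007
```

carry_out:
  targets:
    - [[0,0,0,0,0,0.015,-1],[0,0,0,0,0,0,-1]]

```text
t: 16.27
eef_pos: [0.4745, -0.1729, 0.2438]
ee_rot: [3.142, -0.0, -0.164]
force: [-0.5, 1.3, 4.0]
width: 0.0003
```

carry_out:
  targets:
    - [[0,0,0,0,0,0.02,-1],[0,0,0,0,0,0,-1]]

```text
t: 16.52
eef_pos: [0.4745, -0.1728, 0.2434]
ee_rot: [3.141, -0.0, -0.164]
force: [-0.9, 1.3, 7.1]
width: 0.0004
```

carry_out:
  targets:
    - [[0,0,0,0,0.06,0,-1],[0,0,0,0,0.06,0,-1]]

```text
t: 16.77
eef_pos: [0.4741, -0.1755, 0.2435]
ee_rot: [-3.141, -0.001, -0.164]
force: [-2.0, 7.0, 9.2]
width: 0.0005
```

carry_out:
  targets:
    - [[0,0,0,0,0.06,-0.002,-1],[0,0,0,0,0.06,-0.002,-1]]

```text
t: 17.02
eef_pos: [0.4736, -0.1784, 0.2437]
ee_rot: [-3.141, -0.001, -0.164]
force: [-1.3, 4.4, 9.4]
width: 0.0003
```

carry_out:
  targets:
    - [[0,0,0,0,0.06,0,-1],[0,0,0,0,0.06,0,-1]]

```text
t: 17.27
eef_pos: [0.4731, -0.1814, 0.2437]
ee_rot: [-3.141, -0.001, -0.164]
force: [-1.5, 5.9, 9.6]
width: 0.0006
```

carry_out:
  targets:
    - [[0,0,0,0,0.06,0,-1],[0,0,0,0,0.06,0,-1]]

```text
t: 17.52
eef_pos: [0.4726, -0.1844, 0.2437]
ee_rot: [-3.141, -0.001, -0.164]
force: [-0.9, 5.3, 8.9]
width: 0.0004
```

Past the centre the pressure falls off, so I'll feed down a little.

carry_out:
  targets:
    - [[0,0,0,0,0.06,0.004,-1],[0,0,0,0,0.06,0.006,-1]]

```text
t: 17.77
eef_pos: [0.4721, -0.1874, 0.2434]
ee_rot: [-3.141, -0.001, -0.164]
force: [-1.2, 3.6, 9.2]
width: 0.0005
```

carry_out:
  targets:
    - [[0,0,0,0,0.06,0.006,-1],[0,0,0,0,0.06,0.006,-1]]

```text
t: 18.02
eef_pos: [0.4717, -0.1904, 0.2431]
ee_rot: [-3.141, -0.001, -0.164]
force: [-1.3, 4.7, 7.9]
width: 0.0009
```

carry_out:
  targets:
    - [[0,0,0,0,0.06,0.006,-1],[0,0,0,0,0.06,0.006,-1]]

```text
t: 18.27
eef_pos: [0.4712, -0.1933, 0.2428]
ee_rot: [-3.141, -0.001, -0.164]
force: [-0.2, 4.9, 7.1]
width: 0.0004
```

carry_out:
  targets:
    - [[0,0,0,0,0,-0.16,-1],[0,0,0,0,-0.42,0,-1],[0,0,0,0,-0.42,0,-1],[0,0,0,0,0,0.09,-1],[0,0,0,0,0,0,-1]]

```text
t: 18.9
eef_pos: [0.4746, -0.1724, 0.244]
ee_rot: [-3.142, -0.0, -0.163]
force: [-0.5, 1.6, 3.2]
width: 0.0002
```

```bash
python3 look.py t6
```

```text
18.9 [ 0.4746 -0.1724  0.244 ] [-0.4628  1.6024  3.2373]
```

View pics/t6c.png

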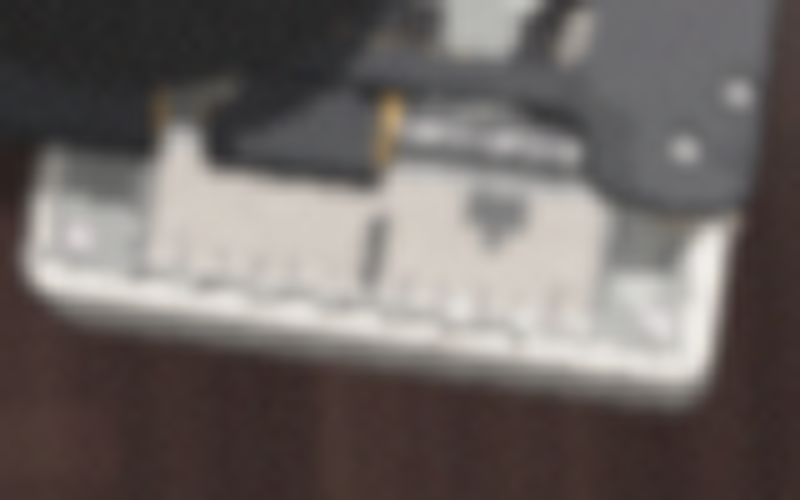

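```bash
cat > ys.py <<'E'
from h import *
def ys(x,y,z=.066):
    P=pt('top',(205+(y+.5)/10-.5,275+(x+.5)/10-.5),z=z); return 1e3*((P[:2]-[.529,-.2117])@[.1633,.9866])
E
python3 -c "
from ys import *
print(ys(297,205),ys(375,218),ys(367,290),ys(495,245),ys(493,235))"
```

```text
16.23703397532705 1.578891460848024 1.120957397834993 -21.086836399876507 -20.46218041416972
```

carry_out:
  targets:
    - [[0,0,0,0,0,0.024,-1],[0,0,0,0,0,0,-1]]

```text
t: 19.2
eef_pos: [0.4745, -0.1728, 0.2437]
ee_rot: [-3.141, -0.0, -0.164]
force: [-0.3, 3.1, 4.2]
width: 0.0004
```

carry_out:
  targets:
    - [[0,0,0,0,0.06,0,-1],[0,0,0,0,0.06,0,-1]]

```text
t: 19.45
eef_pos: [0.4742, -0.1757, 0.2437]
ee_rot: [-3.141, -0.001, -0.164]
force: [0.1, 5.1, 5.3]
width: 0.0004
```

carry_out:
  targets:
    - [[0,0,0,0,0.06,-0.002,-1],[0,0,0,0,0.06,-0.002,-1]]

```text
t: 19.7
eef_pos: [0.4737, -0.1787, 0.2439]
ee_rot: [-3.141, -0.001, -0.164]
force: [-0.1, 4.8, 5.8]
width: -0.0001
```

carry_out:
  targets:
    - [[0,0,0,0,0.06,0,-1],[0,0,0,0,0.06,0,-1]]

```text
t: 19.95
eef_pos: [0.4732, -0.1817, 0.2439]
ee_rot: [-3.141, -0.001, -0.164]
force: [0.1, 4.0, 5.9]
width: 0.0002
```

carry_out:
  targets:
    - [[0,0,0,0,0,0.02,-1],[0,0,0,0,0.04,0,-1]]

```text
t: 20.2
eef_pos: [0.4731, -0.1827, 0.2436]
ee_rot: [-3.141, -0.001, -0.164]
force: [-0.1, 5.0, 8.5]
width: 0.0006
```

carry_out:
  targets:
    - [[0,0,0,0,0.06,0.004,-1],[0,0,0,0,0.06,0.006,-1]]

```text
t: 20.45
eef_pos: [0.4725, -0.1857, 0.2434]
ee_rot: [-3.142, -0.001, -0.164]
force: [-1.0, 5.0, 9.0]
width: 0.0003
```

carry_out:
  targets:
    - [[0,0,0,0,0.06,0.008,-1],[0,0,0,0,0.06,0.008,-1]]

```text
t: 20.7
eef_pos: [0.4721, -0.1887, 0.2431]
ee_rot: [-3.142, -0.001, -0.164]
force: [-0.3, 4.8, 9.6]
width: 0.0006
```

carry_out:
  targets:
    - [[0,0,0,0,0.06,0.008,-1],[0,0,0,0,0.06,0.008,-1]]

```text
t: 20.95
eef_pos: [0.4716, -0.1917, 0.2427]
ee_rot: [-3.142, -0.001, -0.164]
force: [-0.5, 5.1, 8.1]
width: 0.0007
```

carry_out:
  targets:
    - [[0,0,0,0,0,-0.16,-1],[0,0,0,0,-0.42,0,-1],[0,0,0,0,-0.38,0,-1],[0,0,0,0,0,0.09,-1],[0,0,0,0,0,0,-1]]

```text
t: 21.58
eef_pos: [0.4747, -0.1715, 0.2437]
ee_rot: [-3.142, -0.0, -0.164]
force: [0.1, 2.4, 2.7]
width: 0.0006
```

```bash
python3 look.py t7
```

```text
21.575 [ 0.4747 -0.1715  0.2437] [0.071  2.4342 2.7361]
```

View pics/t7c.png

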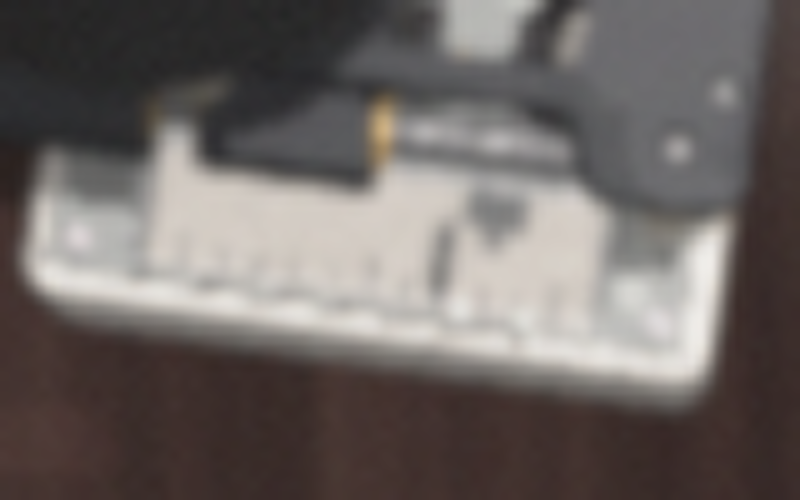

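```bash
python3 -c "
from ys import *
print(ys(448,228),ys(440,290),ys(495,245),ys(496,205),ys(492,240))"
```

```text
-12.051468839021087 -12.214727923266324 -21.086836399876507 -20.232217892511883 -20.40911453735979
```

carry_out:
  targets:
    - [[0,0,0,0,0,-0.1,-1],[0,0,0,0,0.2,0,-1],[0,0,0,0,0,0.11,-1],[0,0,0,0,0,0,-1]]

```text
t: 22.12
eef_pos: [0.4738, -0.1771, 0.2438]
ee_rot: [3.141, -0.0, -0.164]
force: [-1.4, -0.8, 5.7]
width: 0.0005
```

carry_out:
  targets:
    - [[0,0,0,0,0,0.012,-1],[0,0,0,0,0,0,-1]]

```text
t: 22.38
eef_pos: [0.4738, -0.1771, 0.2436]
ee_rot: [3.141, -0.0, -0.164]
force: [-1.1, -1.2, 6.1]
width: 0.0001
```

carry_out:
  targets:
    - [[0,0,0,0,0,0.014,-1],[0,0,0,0,0.06,0,-1]]

```text
t: 22.62
eef_pos: [0.4736, -0.1782, 0.2434]
ee_rot: [-3.141, -0.001, -0.164]
force: [-1.9, 5.7, 9.3]
width: 0.0003
```

carry_out:
  targets:
    - [[0,0,0,0,0.06,0,-1],[0,0,0,0,0.06,0,-1]]

```text
t: 22.88
eef_pos: [0.4732, -0.181, 0.2434]
ee_rot: [-3.141, -0.001, -0.164]
force: [-1.2, 4.8, 9.6]
width: 0.0007
```

carry_out:
  targets:
    - [[0,0,0,0,0.06,0.003,-1],[0,0,0,0,0.06,0.003,-1]]

```text
t: 23.12
eef_pos: [0.4727, -0.1839, 0.2433]
ee_rot: [-3.141, -0.001, -0.164]
force: [-2.4, 4.9, 9.1]
width: 0.0004
```

```bash
python3 look.py t8
```

```text
23.125 [ 0.4727 -0.1839  0.2433] [-2.3996  4.8735  9.1188]
```

View pics/t8c.png

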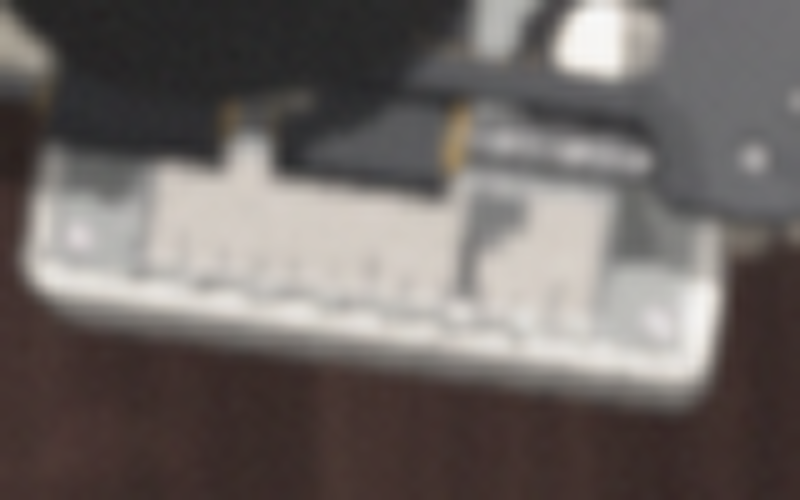

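carry_out:
  targets:
    - [[0,0,0,0,0.06,0.004,-1],[0,0,0,0,0.06,0.005,-1]]

```text
t: 23.42
eef_pos: [0.4722, -0.1869, 0.2431]
ee_rot: [-3.141, -0.001, -0.164]
force: [-0.9, 4.4, 9.2]
width: 0.0007
```

carry_out:
  targets:
    - [[0,0,0,0,0.07,0.005,-1],[0,0,0,0,0,0,-1]]

```text
t: 23.68
eef_pos: [0.4719, -0.1888, 0.243]
ee_rot: [-3.141, -0.001, -0.164]
force: [-1.7, 3.7, 9.0]
width: 0.0003
```

```bash
python3 look.py t9
```

```text
23.675 [ 0.4719 -0.1888  0.243 ] [-1.733   3.7181  8.9585]
```

View pics/t9c.png

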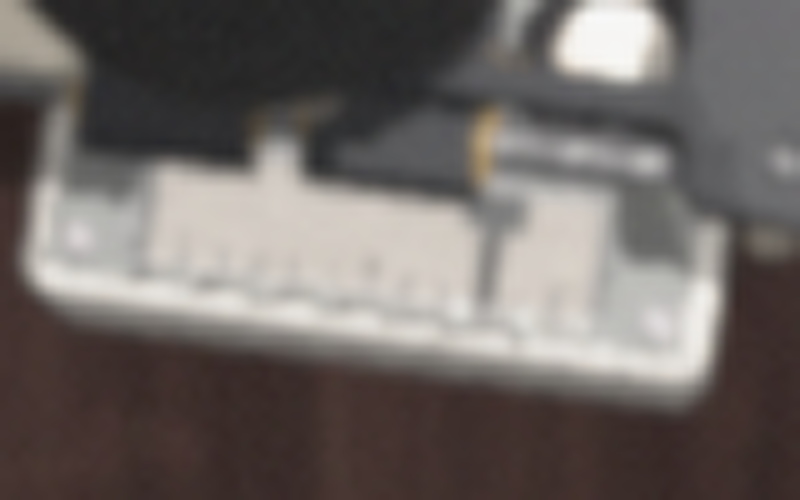

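carry_out:
  targets:
    - [[0,0,0,0,0,-0.06,-1],[0,0,0,0,0,-0.5,-1],[0,0,0,0,0,-1,-1],[0,0,0,0,0,-1,-1],[0,0,0,-1,0,-1,-1],[0,0,0,-1,0.5,-1,-1],[0,0,0,-1,0.5,-1,-1],[0,0,0,0,0,0,-1],[0,0,0,0,0,0,-1]]

```text
t: 24.85
eef_pos: [0.3936, -0.2012, 0.3815]
ee_rot: [-3.141, -0.001, -0.165]
force: [-0.2, 0.6, 0.3]
width: 0.0002
```

```bash
python3 look.py t10; python3 - <<'E'
from h import *
np.set_printoptions(precision=4,suppress=True)
p,d=snap('wrist','w10'); m=arm.camera_model('wrist')
a=cv2.imread('pics/w10.png'); s=arm.get_state(); print(s['eef_pos'])
r=arm.landmark_of('wrist','start_key_top'); 
for k in r: print(k, pt('wrist',k['point'],d[int(k['point'][0]),int(k['point'][1])],m=m))
b=proj('wrist',[.45,-.2,.066],m=m); print(b); r0,c0=int(b[0])-45,int(b[1])-70
print(r0,c0); cv2.imwrite('pics/w10c.png',cv2.resize(a[max(r0,0):r0+90,c0:c0+140],None,fx=5.7,fy=5.7,interpolation=cv2.INTER_CUBIC))
E
```

```text
24.85 [ 0.3936 -0.2012  0.3815] [-0.2023  0.5747  0.2667]
[ 0.3939 -0.2011  0.3807]
{'point': [99.8, 356.0], 'conf': 0.63} [ 0.4663 -0.2383  0.0815]
[126.395 312.759]
81 242
```

View pics/w10c.png

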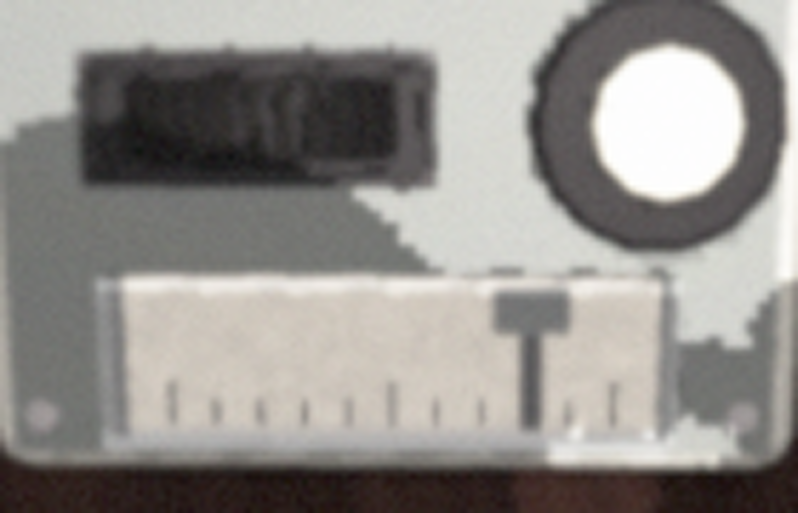

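View pics/t10c.png

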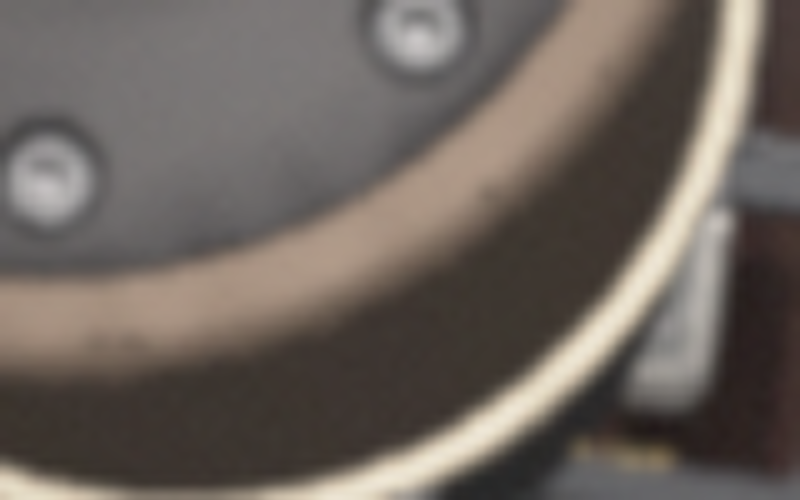

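carry_out:
  targets:
    - [[0,0,0,1,0.36,0.6,-1],[0,0,0,1,0.36,1,-1],[0,0,0,1,0.36,1,-1],[0,0,0,0,0,1,-1],[0,0,0,0,0,0.8,-1],[0,0,0,0,0,0.2,-1],[0,0,0,0,0,0,-1]]

```text
t: 25.88
eef_pos: [0.4635, -0.24, 0.266]
ee_rot: [3.141, 0.001, -0.164]
force: [-0.1, 1.2, 0.1]
width: 0.0005
```

```bash
python3 - <<'E'
from h import *
np.set_printoptions(precision=4,suppress=True)
m=None
s=arm.get_state(); print(s['t'],s['eef_pos'],s['force'])
snap('side','s11'); a=cv2.imread('pics/s11.png'); cv2.imwrite('pics/s11c.png',cv2.resize(a[150:250,260:380],None,fx=6,fy=6,interpolation=cv2.INTER_CUBIC))
E
```

```text
25.875 [ 0.4635 -0.24    0.266 ] [-0.1157  1.1607  0.1063]
```

View pics/s11c.png

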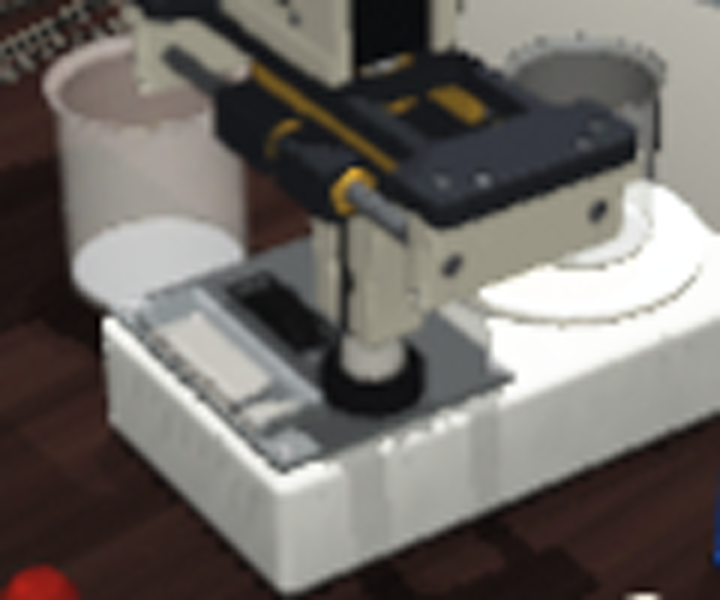

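carry_out:
  targets:
    - [[0,0,0,0,0,0.12,-1],[0,0,0,0,0,0.12,-1],[0,0,0,0,0,0.04,-1],[0,0,0,0,0,0.04,-1],[0,0,0,0,0,0,-1]]

```text
t: 26.55
eef_pos: [0.4634, -0.2401, 0.2586]
ee_rot: [-3.142, -0.0, -0.164]
force: [0.7, 0.9, 1.9]
width: 0.0007
```

carry_out:
  targets:
    - [[0,0,0,0,0,0.04,-1],[0,0,0,0,0,0.04,-1],[0,0,0,0,0,0,-1]]

```text
t: 26.92
eef_pos: [0.4634, -0.2401, 0.2565]
ee_rot: [3.142, -0.0, -0.164]
force: [0.8, 1.3, 3.8]
width: 0.0005
```

carry_out:
  targets:
    - [[0,0,0,0,0,0.04,-1],[0,0,0,0,0,0,-1]]

```text
t: 27.18
eef_pos: [0.4634, -0.2401, 0.2555]
ee_rot: [3.142, -0.0, -0.164]
force: [0.8, 2.1, 4.5]
width: 0.0007
```

carry_out:
  targets:
    - [[0,0,0,0,0,0.03,-1],[0,0,0,0,0,0,-1]]

```text
t: 27.42
eef_pos: [0.4634, -0.2401, 0.2547]
ee_rot: [-3.142, -0.0, -0.164]
force: [0.9, 0.8, 4.6]
width: 0.0005
```

carry_out:
  targets:
    - [[0,0,0,0,0,0.02,-1],[0,0,0,0,0,0,-1]]

```text
t: 27.68
eef_pos: [0.4634, -0.2401, 0.2544]
ee_rot: [3.142, -0.0, -0.164]
force: [0.8, 2.6, 6.3]
width: 0.0006
```

carry_out:
  targets:
    - [[0,0,0,0,0,0.012,-1],[0,0,0,0,0,0,-1]]

```text
t: 27.92
eef_pos: [0.4634, -0.2401, 0.2543]
ee_rot: [3.141, -0.0, -0.164]
force: [-0.5, 2.6, 9.3]
width: 0.0007
```

The key is on its stop: the force now climbs with almost no further travel. I'll release it, lift clear and check.

carry_out:
  targets:
    - [[0,0,0,0,0,-0.15,-1],[0,0,0,0,0,-0.4,-1],[0,0,0,0,0,-1,-1],[0,0,0,0,0,-1,-1],[0,0,0,0,0,-1,-1],[0,0,0,-1,-0.4,-1,-1],[0,0,0,-1,-0.4,-1,-1],[0,0,0,-1,-0.4,0,-1],[0,0,0,0,0,0,-1],[0,0,0,0,0,0,-1]]

```text
t: 29.18
eef_pos: [0.394, -0.1983, 0.3927]
ee_rot: [3.142, 0.0, -0.164]
force: [0.4, 0.1, -0.1]
width: 0.0007
```

```bash
python3 - <<'E'
from h import *
np.set_printoptions(precision=4,suppress=True)
p,d=snap('wrist','w12'); m=arm.camera_model('wrist')
a=cv2.imread('pics/w12.png'); s=arm.get_state(); print(s['t'],s['eef_pos'],s['force'])
for k in arm.landmark_of('wrist','start_key_top'): print(k, pt('wrist',k['point'],d[int(k['point'][0]),int(k['point'][1])],m=m))
b=proj('wrist',[.45,-.2,.066],m=m); r0,c0=max(int(b[0])-45,0),int(b[1])-70
cv2.imwrite('pics/w12c.png',cv2.resize(a[r0:r0+90,c0:c0+140],None,fx=5.7,fy=5.7,interpolation=cv2.INTER_CUBIC))
snap('side','s12')
E
```

```text
29.225 [ 0.3943 -0.1984  0.3925] [-0.9039  0.0472  0.5457]
{'point': [104.0, 359.8], 'conf': 0.95} [ 0.4626 -0.2394  0.0813]
```

View pics/w12c.png

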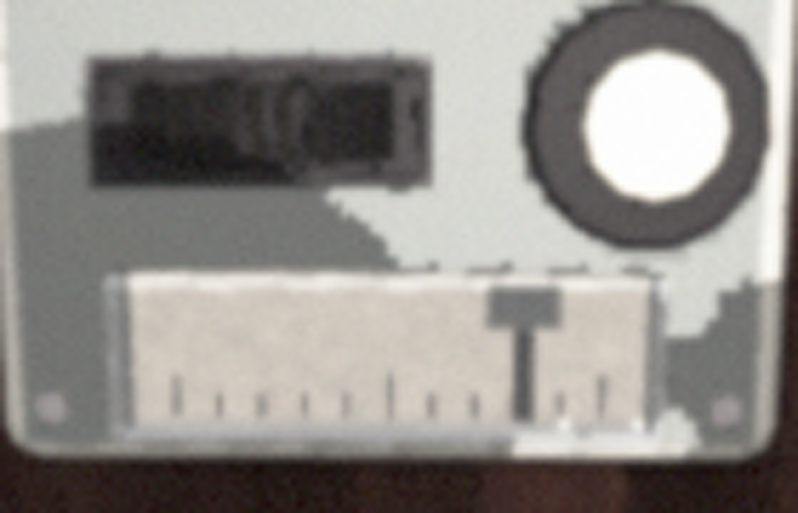

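View pics/s12.png

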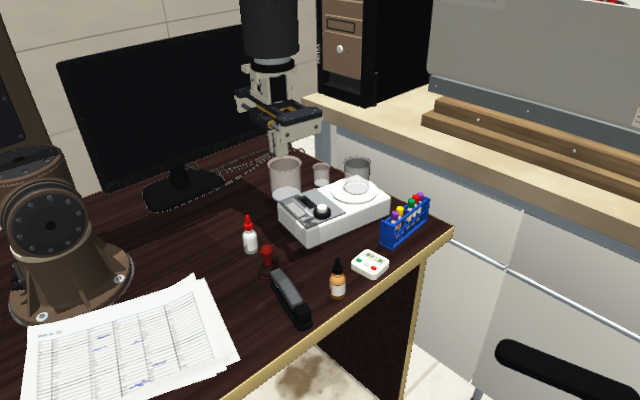

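The needle (crop column 523) lies under the T (524), and the key is back up at z 81 mm. The beaker stands on the plate, both bottles are where they were, and the arm is clear of everything, so I'm handing in.

```bash
python3 -c "
from station import arm
print(arm.job_done(), arm.get_state()['t'])"
```

```text
the job is handed in; nothing more can be done
the job is handed in; nothing more can be done
```

The pointer is lined up with the preset tab, and the start key was pressed fully down and released. I handed the job in at about 29 s of the 67 s allowed. The hand-in gave no verdict, and one force reading (below) may count against the run.

**What I did**
- I moved the arm over the monitor and found the top of the wheel by feel, at about 66 mm.
- I rolled the wheel in four strokes with the closed fingertips, mostly pressing with 8–10 N, and lifted off.
- I pressed the key until it stopped, at about 9 N, and released it.

**Last checks**
- **Pointer:** the wrist picture shows the needle within about 0.3 mm of the tab, both before and after the key press.
- **Key:** it is back up at 81 mm, its height before the press.
- **Surroundings:** the beaker stands on the plate, both bottles look unmoved, and the arm touches nothing.

**What did not go as planned**
- **High force:** early in the first stroke the wrist sensor briefly read 15.8 N downward, with about 7.6 N sideways (about 17.5 N in all). That is above the 15 N guideline and the 16 N limit, though readings scatter by about 1 N. I eased off at once, and readings after that stayed below about 13 N in all.
- **Slipping:** the finger slipped a little at the end of the first stroke. I measured what was left in the camera pictures and rolled it out.
- **Wrong network reports:** the trained network twice placed the pointer or tab in the wrong spot, so I read both from the pictures instead.

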